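Reload the delivery-note stapler by the side entrance

ROBOT

A 6-joint arm with a two-finger parallel gripper is mounted at the origin on the work surface. World frame = base frame: x ahead of the robot, y to its left, z up, the work surface at z = 0. Lengths are in m, angles in rad, forces in N, time in s.
With the tool pointing down it reaches from about 0.275 to 0.975 m from the base axis. Payload 8.4 kg.
Tool frame: the origin (TCP) lies between the finger pads; the fingertips stand 8 mm ahead of it and the grasp point (between the pads) lies 11 mm behind it; z points along the fingers, y is the direction in which the jaws open and shut (so a half turn about z gives the same grasp; the last joint's range is limited). The gripper opens to 92 mm and grips with 3 to 60 N. Pads are 20 mm wide; open, the fingers measure 128 mm over their backs; the gripper's body (75 mm by 189 mm) begins 69 mm behind the grasp point.
Start: joints at [-1.299, 0.353, 1.633, -0, 1.155, -0.002], TCP at [0.169, -0.602, 0.223] pointing down, gripper open.
Joint ranges: [-2.63, 2.63], [-0.92, 2.1], [0.06, 2.66], [-1.3, 4.44], [0, 2.69], [-3.02, 3.02]. Speed limits (rad/s): [2.22, 2.22, 2.79, 3.14, 3.14, 3.14].

INTERFACE

Orientations are given as a rotation vector (axis times angle).
In Python, from cell import * gives the robot as it stands.
- The arm moves only by the tool move_arm, never from a script. Its argument "moves" is a list of rows, each a list of 5 numbers: the shift along the world's x, y, z in mm, then the turn about the world's z in rad, then the closure, from 0 (fully open) to 1 (shut). A call has 1 to 8 rows; each row shifts and turns the commanded pose from where the row before left it; what a row does not reach is not made up. A row lasts 1/10 s, in which the tool goes at most 50 mm and 8.59 degrees, less where a joint would pass 70% of its speed; a pose out of reach is approached as far as the arm can. A call with a gripper value outside its range is refused whole. The fingers move at their own pace and stop on an object; "newtons" is the grip in N (left out, the last holds). Time passes only in rows, so rows that do not move let the fingers close. It gives the time, the measured TCP pose, the force and the opening at its end, in the units of the state.
- observe(): the state, without advancing time (a new reading comes with each control period).
- snapshot(name): name is "scene" or "top"; returns (picture, depth): 480x640x3 uint8, red, green, blue; 480x640 float32, m along the optical axis (not along the pixel's ray), 0 where there is no reading.
- get_calibration(name): a dict with "fx", "fy", "cx", "cy" (pixels), "position" and "orientation" of the camera in the world. Camera axes: x right, y down, z forward; pixel columns grow to the right and rows downward; lengths in m; the calibration is good to about 2 mm. A picture is of the moment at which its call begins. get_calibration takes no time and is no camera call.
- close_job(): hands the job in, once; it reports no verdict.
Trained networks look in the newest picture that a camera, given by its name, has taken for a name from the list of things; names that differ only in an ending like _2 or _b are one class to them, and where a whole thing is asked for, a point or a joint stands for the part that bears it (a point fixed in the world has none). Each returns a list of dicts, best first, with "score" (0 to 1); they miss things now and then, are a little off and sometimes report something else, mostly with a low value. They report only what shows in the picture. A call takes as long as a camera call. They do not tell look-alikes from the thing itself.
- silhouettes(camera, target): "mask" (480x640 bool, what is visible of it).
- place_of(camera, target): "location" ([x, y, z] in m, in world coordinates, good to about 4 mm: a listed point, or the origin of a listed thing).
The state is a dict: "time": time; "q": joint angles; "qd": joint speeds; "joint_torque": joint torques, N m; "position": TCP position; "ee_rot": TCP orientation; "contact_force": force on the tool from outside, world axes, zero at the start; "ft_torque": the same for the moment, N m; "grip_width": opening from 0.0 (shut) to 1.0 (fully open).
Only numpy, scipy, OpenCV 4.12 (cv2) and the standard library are available. Lean on these libraries where they do the work, as an engineer would, in place of code of your own. Each camera call takes 0.05 s, during which the arm holds its last target.

TASK

The bench stapler is empty: take the longer, taller of the two loose staple strips, push its end against the spring follower and lower it level into the magazine so that the spring holds it between follower and nose. Then swing the cover arm fully down over it, and only after that turn the lever catch fully across the arm. Leave the short strip, the bowl, the key fob and the clothespin where they are.

Things in the scene. Friction and masses are not known exactly. Their poses are not given: they have to be found in the camera images.
- stapler: Bench stapler fixed to the bench: dark base plate 240 (x) x 100 (y) x 10 mm with a slim open aluminium channel along its middle. Origin: underside of the base, below the middle of a loaded strip; x along the channel towards the nose (catch end), cover hinge at the other end, z up. Nose plate: inner face at x = +40, standing only 8 mm above the channel floor, which is 24 mm above the bench.
- seat (a point): Point on the channel floor, 24 mm above the bench, where the origin of a loaded strip lies; axes as the stapler's. A loaded strip reaches from x = -40 (follower) to +40 mm (nose). The channel is 18 mm wide between walls 9 mm high above the floor, their top 3 mm flaring outwards; 28 mm wide outside.
- follower (a joint): Spring follower, a dark block 14 mm wide, reaching 23.5 mm above the channel floor. Metres pushed back from the nose: 0 when empty (face at stapler x = 0), 0.040 behind a loaded strip, at most 0.054. Spring: 1.5 N at 0, 3.5 N at 0.040. It is taller than the nose, so a level strip held 10 to 16 mm above the floor passes over the nose and pushes it back with its end.
- cover (a joint): Cover arm, a white steel bar 162 x 26 x 3 mm with skirts 8 mm deep, hinged at the rear of the magazine. Radians: 0 fully down, grows as it opens; starts at 1.65 to 1.9 (upright, leaning back from the nose). Its stiff hinge (0.1 N m) holds it where it is left. When down its underside is 26 mm above the channel floor; it cannot go down over an unseated strip.
- cover_hinge (a point): Hinge axis of the cover arm, at x = -82 mm, z = 50 mm in the stapler's frame, in the plane of the arm's underside. This frame turns with the arm: x along the arm to its free end, z out of its outer (upper) face.
- cover_end (a point): Middle of the free end of the cover arm, on the outer (upper) face, 162 mm from the hinge; frame turns with the arm.
- catch (a joint): Lever catch beside the nose: a level steel bar 10 mm wide, 6 mm thick on an upright pivot. Radians: 0 = fully across the closed arm (bar points along the stapler's -y), 1.57 = open (bar points along the stapler's +x, clear of the arm); starts at 1.3 to 1.6, limits 0 and 1.65. Friction of 0.03 N m holds it where it is left.
- catch_pivot (a point): Top of the catch bar on its upright pivot axis, 60 mm above the stapler's origin, at x = +66, y = +34 mm in the stapler's frame.
- catch_knob (a point): Centre of the top of the catch's upright black knob, 10 mm in diameter, standing 22 mm above the bar, 48 mm from the pivot axis; its top is 82 mm above the bench. The frame turns with the catch.
- strip: The strip of tall staples to load: a plain steel bar-like strip 80 (x) x 13 (y) x 22 mm (z), about 90 g, standing on its legs on the bench, closed side up. Origin at the centre of its underside, x along its length; both ends are alike.
- short_strip: The wrong strip, of short staples: the same plain steel, 56 x 13 x 10 mm high. Stays where it lies. Origin at the centre of its underside.
- bowl: White ceramic rice bowl, 116 mm across the rim, 60 mm high. Bystander; origin under its centre.
- fob: Yellow key fob 56 x 30 x 6 mm lying flat, with a small brass key (98 mm over all, key towards +x). Bystander; origin under the fob's centre.
- clothespin: Grey plastic clothespin 75 x 10 x 18 mm lying down. Bystander; origin under its centre.
Things that resemble listed ones, but are neither listed nor needed, are in the scene too. Leave any green or yellow look-alike of the strip alone.

How it is judged:
By the outcome, as a careful person would: the job done as asked, in the order asked, and still so for the second after the job is handed in, with the robot touching nothing.
It also fails if it takes over 67 s, if anything falls off the work surface, if the arm or the gripper's body presses on something with over 40 N, if the wrist force passes 120 N, or if a joint passes its speed limit or range.

## Working session

There is one attempt and no reset: what is moved stays moved. The work goes in short steps, Python scripts to look and compute and a tool call to move; the robot and the scene stay as the last step left them, time stands still between calls to the robot, and variables do not carry over. Pictures are saved under pics/ and viewed, and the job is handed in when it is done.

Besides the shell and the picture viewer there is one more tool, called after "Request:" by a JSON object that holds its "fn" and its "kwargs". move_arm: Moves the arm, as the interface text tells. Its arguments: {"type":"object","properties":{"moves":{"type":"array"},"newtons":{"type":"number"}},"required":["moves"]}

```bash
ls; mkdir -p pics; python3 - <<'E'
from cell import *
import cv2, numpy as np
for n in ("scene","top"):
    p,d=snapshot(n); cv2.imwrite(f"pics/{n}0.png",p[:,:,::-1]); np.savez(f"{n}0.npz",p=p,d=d)
    print(n,get_calibration(n))
print(observe())
E
```

```text
pics
scene {'fx': 609.0920672088038, 'fy': 609.0920672088038, 'cx': 318.50586110551336, 'cy': 235.1606699170089, 'position': array([ 1.43179056, -0.2398915 ,  0.71010843]), 'orientation': array([-1.81992012, -1.33580185,  0.74479039])}
top {'fx': 577.1706162923157, 'fy': 577.1706162923157, 'cx': 317.6623536192363, 'cy': 243.9612605173928, 'position': array([0.34441094, 0.01323225, 1.16189801]), 'orientation': array([-2.10829809,  2.11329345, -0.1992039 ])}
{'time': 0.1, 'q': array([-1.29938503e+00,  3.53569520e-01,  1.63404551e+00, -4.88379701e-06,
        1.15517945e+00, -2.38815123e-03]), 'qd': array([ 1.21134615e-03, -2.81209192e-03, -4.10751323e-04,  7.54351637e-04,
        3.84680662e-04, -9.20213776e-05]), 'joint_torque': array([ 8.05893796e-04, -5.94903088e+01, -3.34930515e+01,  6.99295965e-02,
        1.83819293e-02, -3.05577566e-05]), 'position': array([ 0.16888711, -0.60131116,  0.2219507 ]), 'ee_rot': array([-3.11101981e+00, -4.28581641e-01,  2.60022988e-04]), 'contact_force': array([-0.9336058 , -0.87496522,  0.37628936]), 'ft_torque': array([-0.03110748,  0.02833378,  0.01536707]), 'grip_width': 0.9977144474815818}
```

View pics/scene0.png

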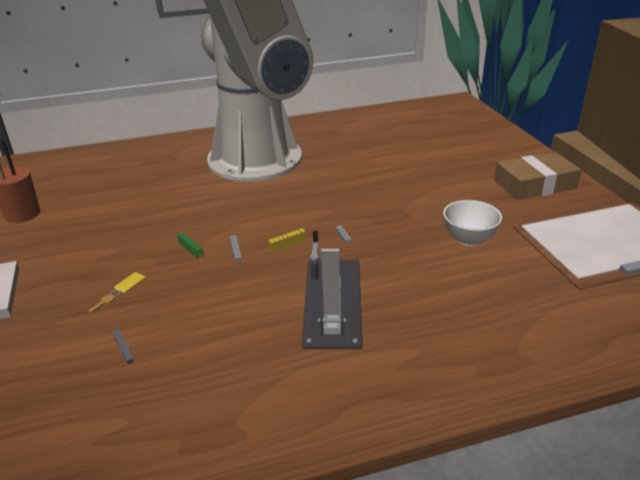

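View pics/top0.png

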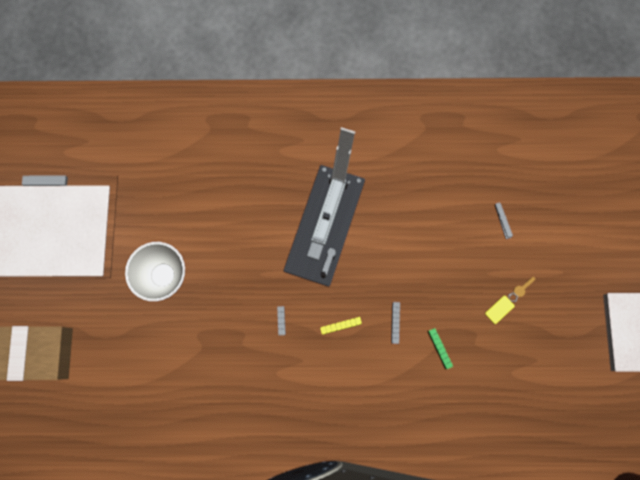

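Steel candidates in the top image are (281,320), shorter, and (396,322), longer. The yellow (341,325) and green (441,348) strips are look-alikes, and the clothespin is at (503,220). The strip at (396,322) should be the one. I'll enlarge it and measure.

```bash
cat > h.py <<'E'
import numpy as np, cv2
from scipy.spatial.transform import Rotation as R
from cell import *
def world(n,d,us,vs):
    c=get_calibration(n); z=d[vs,us]
    P=np.stack([(us-c['cx'])/c['fx']*z,(vs-c['cy'])/c['fy']*z,z],-1)
    return P@R.from_rotvec(c['orientation']).as_matrix().T+c['position']
def grid(n,d,u0,u1,v0,v1):
    v,u=np.mgrid[v0:v1,u0:u1]; return world(n,d,u,v)
def ray(n,u,v,zw):
    c=get_calibration(n); r=R.from_rotvec(c['orientation']).apply([(u-c['cx'])/c['fx'],(v-c['cy'])/c['fy'],1])
    return c['position']+r*(zw-c['position'][2])/r[2]
def proj(n,P):
    c=get_calibration(n); q=R.from_rotvec(c['orientation']).inv().apply(np.asarray(P)-c['position'])
    return np.stack([q[...,0]/q[...,2]*c['fx']+c['cx'],q[...,1]/q[...,2]*c['fy']+c['cy']],-1)
E
python3 - <<'E'
from h import *
f=np.load('top0.npz');p,d=f['p'],f['d']
a=cv2.resize(p[120:300,265:385],None,fx=3.3,fy=3.3,interpolation=cv2.INTER_CUBIC)
b=cv2.resize(p[280:380,260:460],None,fx=2,fy=3.3*0+2,interpolation=cv2.INTER_CUBIC)
im=np.zeros((600,800,3),np.uint8); im[:a.shape[0],:a.shape[1]]=a; im[:b.shape[0],400:400+b.shape[1]]=b
s=np.load('scene0.npz')['p'][220:350,290:380]; s=cv2.resize(s,None,fx=3,fy=3,interpolation=cv2.INTER_CUBIC); im[205:205+390,420:420+270]=s
cv2.imwrite('pics/crop0.png',im[:,:,::-1])
for nm,(u0,u1,v0,v1) in dict(short=(268,294,296,346),long=(382,411,290,355)).items():
    W=grid('top',d,u0,u1,v0,v1); 
    sub=p[v0:v1,u0:u1].astype(int); m=(sub.max(2)-sub.min(2)<25)
    m=cv2.morphologyEx(m.astype(np.uint8),cv2.MORPH_OPEN,np.ones((3,3)))>0
    v,u=np.nonzero(m); z=W[m][:,2]; print(nm,m.sum(),np.percentile(z,[5,50,95]), 'table',np.median(W[~m][:,2]))
    rr=cv2.minAreaRect(np.stack([u+u0,v+v0],1).astype(np.float32)); print(rr)
    h=0.022 if nm=='long' else 0.010
    bx=cv2.boxPoints(rr); B=np.array([ray('top',x,y,h) for x,y in bx]); print(B.round(4), B.mean(0))
for t in ['strip','short_strip','stapler','seat','cover_hinge','cover_end','catch_pivot','catch_knob']:
    for cam in ('top','scene'):
        print(t,cam,[(np.round(x['location'],4),round(x['score'],2)) for x in place_of(cam,t)])
E
```

```text
short 187 [0.00469172 0.00850287 0.01201411] table -0.0014193532425901267
((281.0, 320.5), (27.0, 6.0), 90.0)
[[0.4501 0.1062 0.01  ]
 [0.45   0.0942 0.01  ]
 [0.3968 0.0936 0.01  ]
 [0.3968 0.1055 0.01  ]] [0.4234275  0.09988184 0.01      ]
long 294 [0.01489418 0.0206925  0.02440587] table -0.0012839943659284092
((395.5, 322.0), (40.0, 7.0), 90.0)
[[ 0.4583 -0.1197  0.022 ]
 [ 0.4583 -0.1335  0.022 ]
 [ 0.3805 -0.1312  0.022 ]
 [ 0.3805 -0.1176  0.022 ]] [ 0.41938531 -0.12548322  0.022     ]
strip top [(array([ 0.3686, -0.2152,  0.0014]), 0.7), (array([ 0.4176, -0.1301,  0.0008]), 0.69), (array([ 0.4124, -0.0186,  0.0037]), 0.54), (array([0.6231, 0.015 , 0.0216]), 0.51)]
strip scene [(array([ 0.3693, -0.2101,  0.0012]), 0.75), (array([ 0.4193, -0.1214,  0.0021]), 0.68), (array([ 4.138e-01, -1.360e-02,  4.000e-04]), 0.61)]
short_strip top [(array([0.4236, 0.1037, 0.0005]), 0.77), (array([0.5535, 0.0033, 0.06  ]), 0.66), (array([ 0.4188, -0.1279, -0.0015]), 0.62)]
short_strip scene [(array([ 0.424 ,  0.103 , -0.0024]), 0.66)]
stapler top [(array([ 0.6217,  0.0088, -0.0024]), 0.98)]
stapler scene [(array([0.6236, 0.0143, 0.0023]), 0.66)]
seat top [(array([0.6233, 0.0129, 0.0217]), 0.75)]
seat scene [(array([0.6286, 0.0121, 0.0271]), 0.8), (array([0.5164, 0.3437, 0.0022]), 0.27)]
cover_hinge top [(array([ 0.7022, -0.0176,  0.0493]), 0.7)]
cover_hinge scene [(array([ 0.6994, -0.0138,  0.0529]), 0.6)]
cover_end top [(array([ 0.7449, -0.0274,  0.2081]), 0.73)]
cover_end scene [(array([ 0.7411, -0.0284,  0.2078]), 0.64), (array([0.5158, 0.3438, 0.0007]), 0.49)]
catch_pivot top [(array([0.5591, 0.0009, 0.0575]), 0.65), (array([ 0.6267, -0.3502,  0.002 ]), 0.16)]
catch_pivot scene [(array([0.5521, 0.0013, 0.0619]), 0.86)]
catch_knob top [(array([0.5065, 0.0124, 0.0802]), 0.67)]
catch_knob scene [(array([0.5064, 0.0172, 0.0795]), 0.74)]
```

View pics/crop0.png

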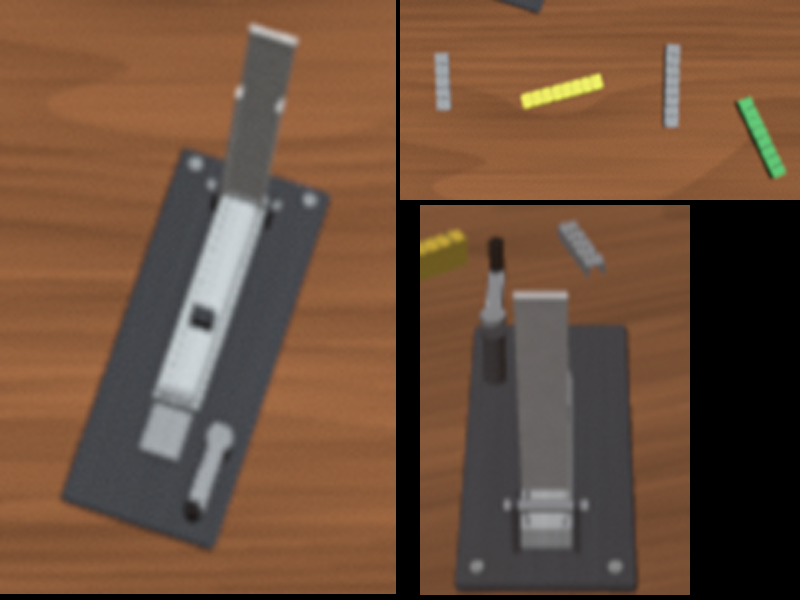

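Confirmed: (396,322) is 78 x 13 mm and about 21 mm high, so it is the tall strip. The one at (281,320) is about 53 mm long and 9 mm high. Next I'll refine the stapler pose from its plate outline in both cameras.

```bash
cat > st.py <<'E'
from h import *
from scipy.optimize import least_squares
def T(o,P):
    P=np.asarray(P,float); c,s=np.cos(o[2]),np.sin(o[2])
    return np.stack([o[0]+c*P[...,0]-s*P[...,1],o[1]+s*P[...,0]+c*P[...,1],P[...,2]],-1)
E
python3 - <<'E'
from st import *
S={}
for n in ('top','scene'):
    ps,ds=[],[]
    for k in range(3):
        p,d=snapshot(n); ps.append(p); ds.append(d)
    S[n]=(np.mean(ps,0),np.median(ds,0))
np.savez('avg.npz',tp=S['top'][0],td=S['top'][1],sp=S['scene'][0],sd=S['scene'][1])
# plate mask dark & bluish
p=S['top'][0]
x0,y0=270,150
sub=p[150:300,270:380]; m=((sub[...,0]<90)&(sub[...,2]>sub[...,0]-8)).astype(np.uint8)
m=cv2.morphologyEx(m,cv2.MORPH_CLOSE,np.ones((9,9)))
cs,_=cv2.findContours(m,cv2.RETR_EXTERNAL,cv2.CHAIN_APPROX_NONE); c=max(cs,key=cv2.contourArea)
hull=cv2.convexHull(c)[:,0]+[x0,y0]
r=cv2.minAreaRect(c.astype(np.float32)); print(r[0][0]+x0,r[0][1]+y0,r[1:])
B=np.array([ray('top',a+x0,b+y0,0.010) for a,b in cv2.boxPoints(r)]); print(B.round(4),B.mean(0))
print([np.linalg.norm(B[i]-B[(i+1)%4]).round(4) for i in range(4)])
e=B-np.roll(B,-1,0); print(np.degrees(np.arctan2(e[:,1],e[:,0])))
im=cv2.resize(p[190:300,280:380].astype(np.uint8),None,fx=5.4,fy=5.4,interpolation=cv2.INTER_CUBIC)
im2=cv2.resize(S['scene'][0][220:360,295:375].astype(np.uint8),None,fx=4,fy=4,interpolation=cv2.INTER_CUBIC)
o=(0.6245,0.0118,np.radians(160.9))
def drawall(im,n,u0,v0,f):
    for box in ([(-40,-14,33),(40,-14,33),(40,14,33),(-40,14,33)],[(-14,-7,47.5),(0,-7,47.5),(0,7,47.5),(-14,7,47.5)],[(66,34,60),(114,34,60)],[(40,-9,32),(40,9,32)]):
        q=(proj(n,T(o,np.array(box)/1000))-[u0,v0]+.5)*f
        cv2.polylines(im,[q.round().astype(np.int32)],True,(255,0,0),1)
drawall(im,'top',280,190,5.4); drawall(im2,'scene',295,220,4)
out=np.zeros((600,800,3),np.uint8); out[:594,:460]=im[:594,:460]; out[:560,470:790]=im2
cv2.imwrite('pics/fit1.png',out[...,::-1])
E
```

```text
327.40000915527344 214.29998779296875 ((47.11793518066406, 134.39678955078125), 18.43494987487793)
[[ 0.5234  0.0954  0.01  ]
 [ 0.7952  0.0084  0.01  ]
 [ 0.7616 -0.0852  0.01  ]
 [ 0.4929  0.0053  0.01  ]] [0.64328811 0.00598391 0.01      ]
[np.float64(0.2854), np.float64(0.0995), np.float64(0.2835), np.float64(0.0951)]
[ 162.26622429   70.24831568  -18.60251762 -108.7031589 ]
```

View pics/fit1.png

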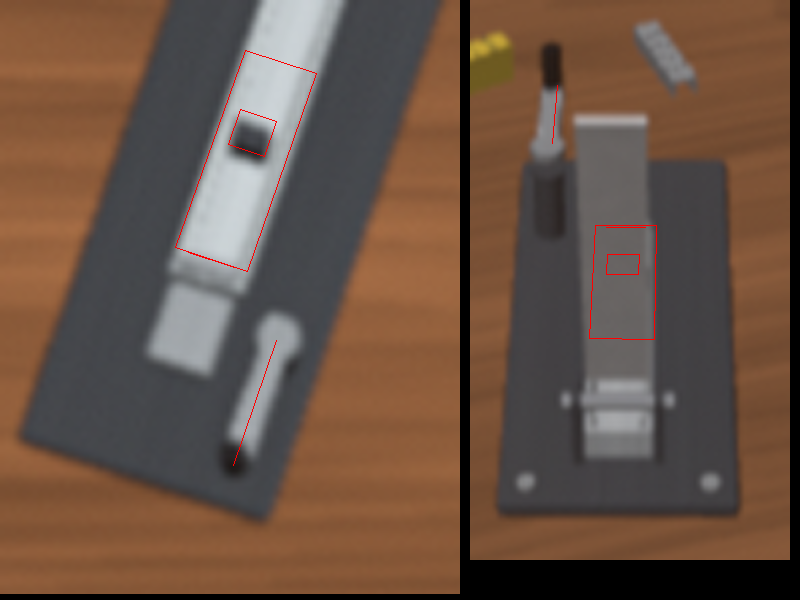

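```bash
python3 - <<'E'
from st import *
f=np.load('avg.npz')
# manual px
top={'c1':(283.7,270.9),'c2':(329.4,286.5),'c3':(364.7,179.1),'c4':(320.2,165.5)}
top={k:(a-.5,b-.5) for k,(a,b) in top.items()}
sc={'c2':(525,160),'c1':(723,160),'c4':(738,508),'c3':(500,508)}
sc={k:((a-470)/4+295-.5,b/4+220-.5) for k,(a,b) in sc.items()}
pk={'top':{'piv':(278/5.4+280-.5,333/5.4+190-.5)},'scene':{'piv':((547-470)/4+295-.5,148/4+220-.5)}}
def res(v,nui=True):
    o=v[:3]; off=v[3]; sh={'top':v[4:6],'scene':v[6:8]}
    cor={'c1':(.12+off,-.05,.01),'c2':(.12+off,.05,.01),'c3':(-.12+off,.05,.01),'c4':(-.12+off,-.05,.01),'piv':(.066,.034,.060)}
    r=[]
    for n,D in (('top',top),('scene',sc)):
        D={**D,**pk[n]}
        for k,uv in D.items():
            W=T(o,cor[k]); W=W+[sh[n][0],sh[n][1],0]
            r+=list((proj(n,W)-uv)/0.7)
    r+=list(v[4:8]/0.002)
    return r
s=least_squares(res,[.6245,.0118,2.808,0,0,0,0,0],x_scale=[.01,.01,.02,.01,.002,.002,.002,.002])
print(s.x.round(4),np.degrees(s.x[2]),s.cost); print((np.array(s.fun[:-4])*.7).reshape(-1,2).round(2))
E
```

```text
[ 6.2730e-01  1.0400e-02  2.8209e+00  6.3000e-03 -1.0000e-03  1.0000e-03
  1.0000e-03 -1.0000e-03] 161.62466167441036 10.265811605990264
[[-1.02  0.83]
 [ 0.37  0.63]
 [ 0.84 -0.84]
 [-0.25 -1.42]
 [ 0.29  0.33]
 [-0.72  0.2 ]
 [ 0.84  0.08]
 [ 0.87 -0.41]
 [-0.96 -0.59]
 [ 0.11  0.36]]
```

```bash
cat > fit.py <<'E'
from st import *
from scipy.ndimage import map_coordinates, gaussian_filter
f=np.load('avg.npz')
I={'top':f['tp'][...,0],'scene':f['sp'][...,0]}   # red: wood vs dark plate
o=np.array([.6273,.0104,2.8209]);off=.0063
def edges(n,A,B,img,N=30,w=4,a=.08,b=.92):
    P=np.linspace(A,B,N+2)[1:-1] if 0 else A+(B-A)*np.linspace(a,b,N)[:,None]
    q=proj(n,P); t=q[-1]-q[0]; t/=np.linalg.norm(t); nn=np.array([-t[1],t[0]])
    s=np.arange(-w,w+.01,.1); out=[]
    for x in q:
        L=x+s[:,None]*nn; v=map_coordinates(gaussian_filter(img,.7),[L[:,1],L[:,0]],order=1)
        g=np.gradient(v); i=np.argmax(abs(g)); 
        out.append(s[i] if abs(g[i])>.6 and 0<i<len(s)-1 else np.nan)
    return np.array(out),P,q,nn
C=lambda off:dict(c1=(.12+off,-.05,.01),c2=(.12+off,.05,.01),c3=(-.12+off,.05,.01),c4=(-.12+off,-.05,.01))
v=np.r_[o,off,0,0,0,0]
for it in range(4):
    obs=[]
    for n in ('top','scene'):
        sh=v[4:6] if n=='top' else v[6:8]
        c=C(v[3])
        for a,b in (('c1','c2'),('c2','c3'),('c3','c4'),('c4','c1')):
            A=T(v[:3],c[a])+np.r_[sh,0];B=T(v[:3],c[b])+np.r_[sh,0]
            e,P,q,nn=edges(n,A,B,I[n]); k=np.isfinite(e); k&=abs(e-np.nanmedian(e))<.6
            fr=np.linspace(.08,.92,30)[k]
            obs.append((n,a,b,fr,q[k]+e[k,None]*nn,nn))
            if it==3: print(n,a,b,k.sum(),np.median(e[k]).round(2))
    pv={'top':(278/5.4+280-.5,333/5.4+190-.5),'scene':((547-470)/4+295-.5,148/4+220-.5)}
    def res(v):
        c=C(v[3]); r=[]
        for n,a,b,fr,Q,nn in obs:
            sh=v[4:6] if n=='top' else v[6:8]
            A=T(v[:3],c[a]);B=T(v[:3],c[b]); P=A+(B-A)*fr[:,None]+np.r_[sh,0]
            r+=list(((proj(n,P)-Q)@nn)/.3/np.sqrt(len(fr)/4))
        for n in pv:
            sh=v[4:6] if n=='top' else v[6:8]
            r+=list((proj(n,T(v[:3],(.066,.034,.06))+np.r_[sh,0])-pv[n])/.7)
        return r+list(v[4:8]/.002)
    s=least_squares(res,v,x_scale=[.01,.01,.02,.01,.002,.002,.002,.002]); v=s.x
print(v.round(4),np.degrees(v[2]),s.cost,np.array(s.fun[-8:-4])*.7)
E
python3 fit.py
```

```text
top c1 c2 30 -0.1
top c2 c3 30 0.0
top c3 c4 17 -0.2
top c4 c1 29 0.0
scene c1 c2 12 1.4
scene c2 c3 27 0.0
scene c3 c4 30 1.1
scene c4 c1 24 0.05
[ 6.280e-01  9.900e-03  2.819e+00  5.800e-03 -2.800e-03  1.400e-03
  2.800e-03 -1.400e-03] 161.5179856121873 91.74308125243199 [0.27117924 0.88915969 0.07742758 1.20680094]
```

```bash
sed -e "s/^v=np.r_/Z0={('top','c1'),('scene','c3'),('scene','c2')}\ndef ZZ(n,a,A):\n    A=np.array(A); \n    if (n,a) in Z0: A[2]=0\n    return A\nv=np.r_/" -e "s/A=T(v\[:3\],c\[a\])/A=T(v[:3],ZZ(n,a,c[a]))/;s/B=T(v\[:3\],c\[b\])/B=T(v[:3],ZZ(n,a,c[b]))/" fit.py > fit2.py; python3 fit2.py
```

```text
top c1 c2 30 -0.35
top c2 c3 30 0.0
top c3 c4 17 -0.3
top c4 c1 30 0.0
scene c1 c2 10 -1.1
scene c2 c3 28 0.25
scene c3 c4 30 -0.6
scene c4 c1 24 0.3Traceback (most recent call last):
  File "fit2.py", line 44, in <module>
    s=least_squares(res,v,x_scale=[.01,.01,.02,.01,.002,.002,.002,.002]); v=s.x
    return func(*args, **kwargs)
    vector_fun = VectorFunction(
        fun_wrapped,
    ...<6 lines>...
        workers=workers
    )
    self.J, dct = approx_derivative(
                  ~~~~~~~~~~~~~~~~~^
        self.fun_wrapped, self.x, f0=self.f, **finite_diff_options
        ^^^^^^^^^^^^^^^^^^^^^^^^^^^^^^^^^^^^^^^^^^^^^^^^^^^^^^^^^^
    )
    ^
    J, _nfev = _dense_difference(fun_wrapped, x0, f0, h,
               ~~~~~~~~~~~~~~~~~^^^^^^^^^^^^^^^^^^^^^^^^
                             use_one_sided, method,
                             ^^^^^^^^^^^^^^^^^^^^^^
                             mf)
                             ^^^
    df = [f_eval - f0 for f_eval in f_evals]
                                    ^^^^^^^
    f = np.atleast_1d(self.fun(x, *self.args, **self.kwargs))
                      ~~~~~~~~^^^^^^^^^^^^^^^^^^^^^^^^^^^^^^
    return np.atleast_1d(self.fun(x))
                         ~~~~~~~~^^^
    return self.f(x, *self.args, **self.kwargs)
           ~~~~~~^^^^^^^^^^^^^^^^^^^^^^^^^^^^^^
  File "fit2.py", line 39, in res
    r+=list(((proj(n,P)-Q)@nn)/.3/np.sqrt(len(fr)/4))
              ~~~~^^^^^
  File "h.py", line 14, in proj
    c=get_calibration(n); q=R.from_rotvec(c['orientation']).inv().apply(np.asarray(P)-c['position'])
ValueError: time passes only in moves, steps and waits
```

```bash
sed -i "s/^def world/_C={n:get_calibration(n) for n in ('top','scene')}\ncal=lambda n:_C[n]\ndef world/; s/c=get_calibration(n)/c=cal(n)/" h.py; python3 fit2.py; python3 -c "
from h import *; print(observe()['time'])"
```

```text
top c1 c2 30 -0.35
top c2 c3 30 0.0
top c3 c4 17 -0.3
top c4 c1 30 0.0
scene c1 c2 10 -1.1
scene c2 c3 28 0.25
scene c3 c4 30 -0.6
scene c4 c1 24 0.3
[ 6.2670e-01  1.0100e-02  2.8149e+00  7.2000e-03  4.0000e-04  5.0000e-04
 -4.0000e-04 -5.0000e-04] 161.28209952069628 56.316768339998454 [ 0.48402599 -0.04729412  0.13417866 -0.30981843]
1.2
```

```bash
python3 - <<'E'
from st import *
f=np.load('avg.npz')
for n,(u0,u1,v0,v1) in dict(top=(380,412,290,355),scene=(222,248,228,266)).items():
    p=f[n[0]+'p'][v0:v1,u0:u1]; m=p.max(2)-p.min(2)<28
    m=cv2.morphologyEx(m.astype(np.uint8),cv2.MORPH_OPEN,np.ones((2,2)))
    k,l,s,c=cv2.connectedComponentsWithStats(m); i=1+np.argmax(s[1:,4]); v,u=np.nonzero(l==i)
    z=.022 if n=='top' else .02
    W=np.array([ray(n,a+u0,b+v0,z) for a,b in zip(u,v)]); mu=W.mean(0); w,V=np.linalg.eigh(np.cov((W-mu)[:,:2].T)); d=V[:,1]
    t=(W-mu)[:,:2]@d; print(n,len(u),mu,np.degrees(np.arctan(d[1]/d[0])),t.min(),t.max(),np.sqrt(12*w))
E
```

```text
top 306 [ 0.41755846 -0.12693569  0.022     ] -2.8471668438441187 -0.03901083106664961 0.041032845787671135 [0.01439881 0.08024031]
scene 165 [ 0.4229058 -0.1266852  0.02     ] -3.6571958336919144 -0.04012798979641498 0.042731195368081835 [0.0140845  0.08228229]
```

Request:
{"fn": "move_arm", "kwargs": {"moves": [[21, 40, 0, -0.04, 0.5], [21, 40, 0, -0.04, 0.5], [21, 40, 0, -0.04, 0.5], [21, 40, 0, -0.04, 0.5], [21, 40, 0, -0.04, 0.5], [21, 40, 0, -0.04, 0.5], [21, 40, 0, -0.04, 0.5], [21, 40, 0, -0.04, 0.5]], "newtons": 30}}

```text
time: 2.0
position: [0.3375, -0.2802, 0.2228]
ee_rot: [3.14, -0.076, 0.001]
contact_force: [1.3, 0.0, 0.1]
grip_width: 0.499
```

Request:
{"fn": "move_arm", "kwargs": {"moves": [[21, 40, -20, -0.006, 0.5], [21, 40, -30, 0, 0.5], [21, 40, -30, 0, 0.5], [19, 35, -30, 0, 0.5], [0, 0, 0, 0, 0.5], [0, 0, 0, 0, 0.5]]}}

```text
time: 2.6
position: [0.4156, -0.1323, 0.1169]
ee_rot: [-3.14, 0.078, 0.002]
contact_force: [-0.2, -0.6, 0.5]
grip_width: 0.502
```

Request:
{"fn": "move_arm", "kwargs": {"moves": [[8, 6, -25, 0, 0.5], [0, 0, -40, 0, 0.5], [0, 0, -20, 0, 0.5], [0, 0, -7, 0, 0.5], [0, 0, 0, 0, 0.5], [0, 0, 0, 0, 0.5]]}}

```text
time: 3.2
position: [0.4245, -0.1279, 0.0265]
ee_rot: [3.14, -0.083, 0.003]
contact_force: [0.3, 0.3, 0.2]
grip_width: 0.499
```

```bash
python3 - <<'E'
from h import *
print(observe()['position'])
for n,(u0,u1,v0,v1) in dict(scene=(180,340,190,290)).items():
    p,d=snapshot(n); cv2.imwrite('pics/g1.png',cv2.resize(p[v0:v1,u0:u1],None,fx=5,fy=5)[...,::-1])
E
```

```text
[ 0.42450542 -0.12790225  0.02646807]
```

View pics/g1.png

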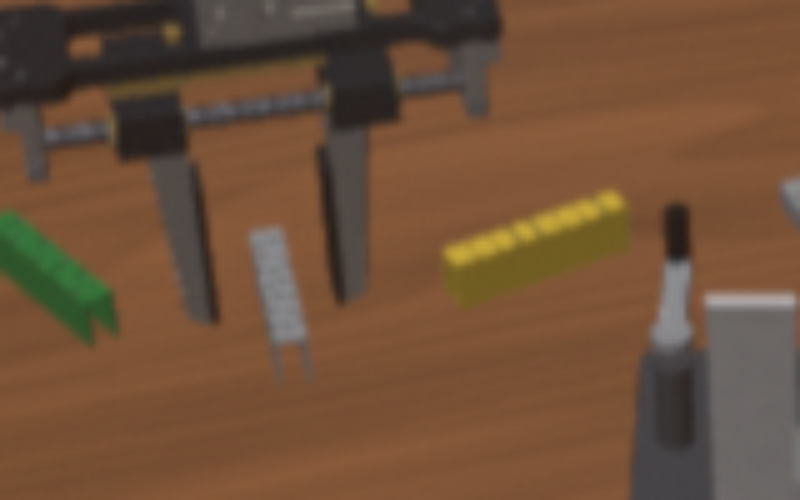

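The strip (crop 280,290) lies between the two fingers, and the yellow and green strips are clear. Next I lower 6 mm, close and lift.

Request:
{"fn": "move_arm", "kwargs": {"moves": [[0, 0, -6, 0, 0.5], [0, 0, 0, 0, 1], [0, 0, 0, 0, 1], [0, 0, 0, 0, 1], [0, 0, 0, 0, 1], [0, 0, 0, 0, 1]], "newtons": 30}}

```text
time: 3.85
position: [0.4238, -0.1269, 0.0193]
ee_rot: [-3.141, 0.082, -0.0]
contact_force: [-0.3, 0.9, 1.1]
grip_width: 0.137
```

Request:
{"fn": "move_arm", "kwargs": {"moves": [[0, 0, 30, 0, 1], [0, 0, 40, 0, 1], [0, 0, 41, 0, 1], [27, 25, 0, -0.045, 1], [27, 25, 0, -0.045, 1], [27, 25, 0, -0.045, 1], [27, 25, 0, -0.045, 1], [27, 25, 0, -0.045, 1]]}}

```text
time: 4.65
position: [0.5594, -0.0008, 0.1301]
ee_rot: [3.111, -0.437, -0.001]
contact_force: [1.0, -1.0, -0.8]
grip_width: 0.14
```

Request:
{"fn": "move_arm", "kwargs": {"moves": [[29, 25, 0, -0.05, 1], [0, 0, 0, 0, 1], [0, 0, 0, 0, 1]]}}

```text
time: 4.95
position: [0.5874, 0.0235, 0.1296]
ee_rot: [3.1, -0.509, -0.002]
contact_force: [-0.5, -0.2, -0.9]
grip_width: 0.137
```

```bash
cat > chk.py <<'E'
from st import *
O=np.array([.6267,.0101,np.radians(161.3)])
def tcp():
    s=observe(); c=s['position']-np.r_[O[:2],0]; a=O[2]
    xs=c[0]*np.cos(a)+c[1]*np.sin(a); ys=-c[0]*np.sin(a)+c[1]*np.cos(a)
    X=R.from_rotvec(s['ee_rot']).as_matrix(); yaw=np.degrees(np.arctan2(X[1,0],X[0,0]))
    print('TCP stapler mm',np.round([xs*1e3,ys*1e3,c[2]*1e3],1),'yaw',round(yaw,2),'tilt',np.round(X[:,2],3),'F',s['contact_force'].round(1),'grip',round(s['grip_width']*92,1),'t',s['time'],'q',s['q'].round(2))
    return s
E
python3 - <<'E'
from chk import *
tcp()
a,d=snapshot('top'); b,e=snapshot('scene'); np.savez('held.npz',tp=a,td=d,sp=b,sd=e)
out=np.zeros((600,800,3),np.uint8); out[:,:400]=cv2.resize(a[150:300,270:370],(400,600),interpolation=cv2.INTER_CUBIC); out[:,400:]=cv2.resize(b[190:340,275:375],(400,600),interpolation=cv2.INTER_CUBIC)
cv2.imwrite('pics/held.png',out[...,::-1])
E
```

```text
TCP stapler mm [ 4.160e+01 -1.000e-01  1.296e+02] yaw -18.64 tilt [-0.001 -0.    -1.   ] F [-0.5 -0.2 -0.9] grip 12.6 t 4.95 q [ 0.04  0.4   1.79 -0.    0.95  1.93]
```

View pics/held.png

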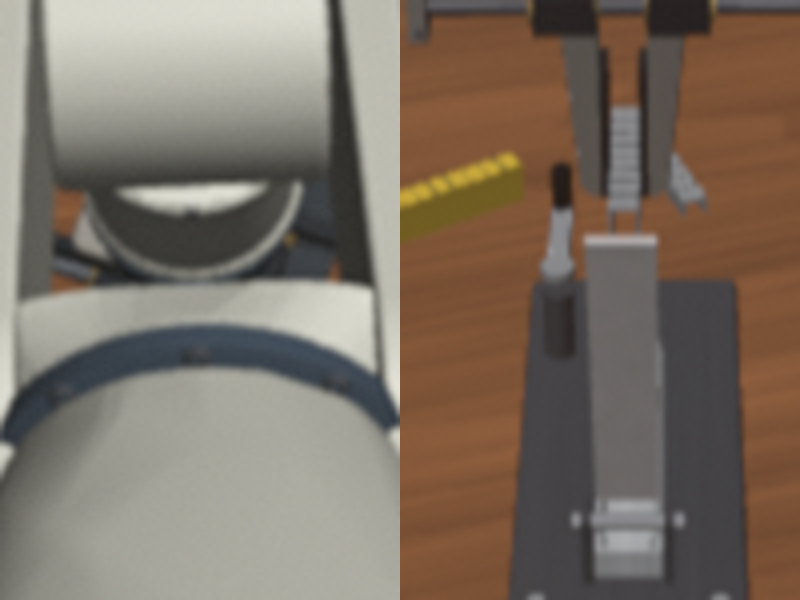

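```bash
python3 - <<'E'
from chk import *
f=np.load('held.npz'); b=f['sp']; f4=8
s=observe()['position']; 
im=cv2.resize(b[205:275,295:365],None,fx=8,fy=8,interpolation=cv2.INTER_CUBIC).astype(np.uint8)
ux=np.array([np.cos(np.radians(-18.64)),np.sin(np.radians(-18.64)),0]);uy=np.array([-ux[1],ux[0],0])
for dx in (35,):
    P=[s+ux*a/1e3+uy*w/1e3+[0,0,.0027] for a,w in ((dx,-6.5),(dx,6.5),(dx-80,6.5),(dx-80,-6.5))]
    P2=[s+ux*dx/1e3+uy*w/1e3+[0,0,h] for w,h in ((-6.5,.0027),(6.5,.0027),(6.5,-.0193),(-6.5,-.0193))]
    for Q in (P,P2): cv2.polylines(im,[((proj('scene',np.array(Q))-[295,205]+.5)*8).round().astype(np.int32)],True,(255,0,0),1)
cv2.imwrite('pics/held2.png',im[...,::-1])
E
```

```text
(no output)
```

View pics/held2.png

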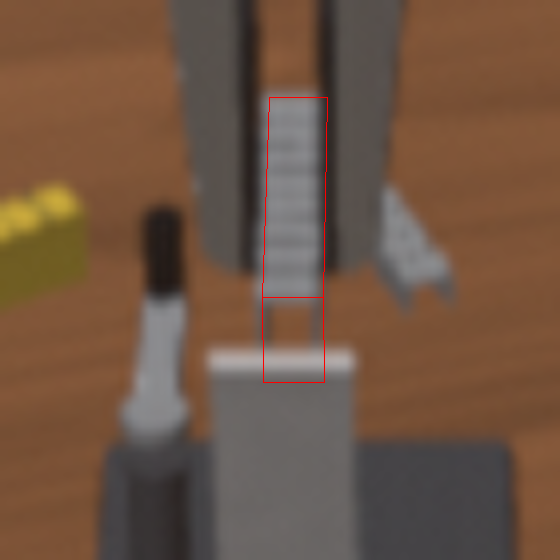

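Request:
{"fn": "move_arm", "kwargs": {"moves": [[0, 0, -35, 0, 1], [0, 0, -25, 0, 1], [0, 0, -13, 0, 1], [0, 0, 0, 0, 1], [0, 0, 0, 0, 1]]}}

```text
time: 5.55
position: [0.5879, 0.0227, 0.0579]
ee_rot: [-3.099, 0.512, -0.001]
contact_force: [0.6, -0.4, -0.6]
grip_width: 0.137
```

```bash
cat > pic.py <<'E'
import sys
from chk import *
s=tcp(); b,e=snapshot('scene')
u,v,w=map(int,sys.argv[2:5])
cv2.imwrite('pics/%s.png'%sys.argv[1],cv2.resize(b[v:v+int(w*.75),u:u+w],(800,600),interpolation=cv2.INTER_CUBIC)[...,::-1])
E
python3 pic.py ins0 290 220 100
```

```text
TCP stapler mm [40.8  0.6 57.9] yaw -18.77 tilt [ 0.  0. -1.] F [ 0.6 -0.4 -0.6] grip 12.6 t 5.55 q [ 0.04  0.5   1.84 -0.    0.81  1.93]
```

View pics/ins0.png

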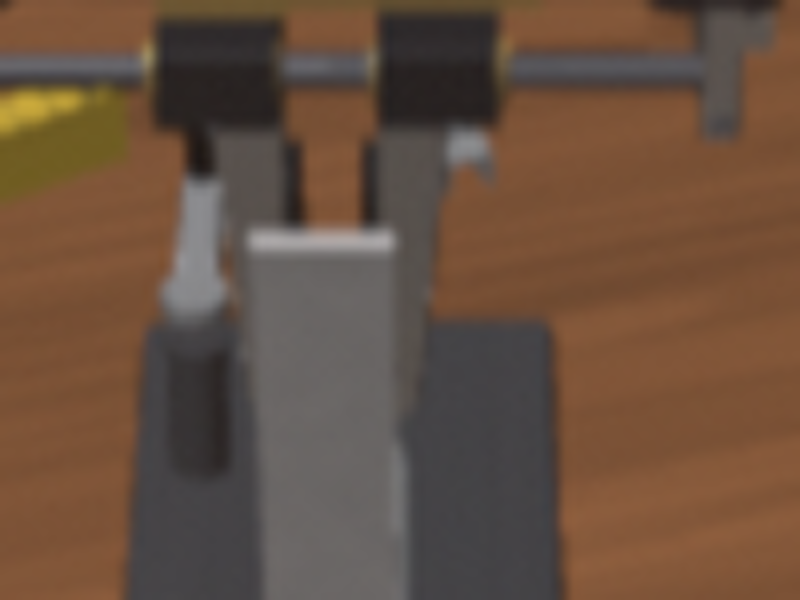

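Request:
{"fn": "move_arm", "kwargs": {"moves": [[9.5, -3.2, -1, 0, 1], [9.5, -3.2, 0, 0, 1], [0, 0, 0, 0, 1]]}}

```text
time: 5.9
position: [0.6085, 0.0162, 0.0569]
ee_rot: [-3.099, 0.512, -0.003]
contact_force: [-2.5, 1.2, 0.6]
grip_width: 0.135
```

Request:
{"fn": "move_arm", "kwargs": {"moves": [[9.5, -3.2, 0, 0, 1], [9.5, -3.2, 0, 0, 1], [9.5, -3.2, 0, 0, 1], [0, 0, 0, 0, 1], [0, 0, 0, 0, 1]]}}

```text
time: 6.4
position: [0.6351, 0.007, 0.056]
ee_rot: [-3.1, 0.512, 0.001]
contact_force: [-3.6, 1.8, 1.4]
grip_width: 0.136
```

```bash
python3 pic.py ins1 290 220 100; python3 -c "
from chk import *
for i in range(1): tcp()"
```

```text
TCP stapler mm [-9.   0.2 56. ] yaw -18.76 tilt [-0.001  0.    -1.   ] F [-3.6  1.8  1.4] grip 12.5 t 6.4 q [0.01 0.56 1.73 0.   0.86 1.91]
TCP stapler mm [-8.7  0.3 56.1] yaw -18.76 tilt [-0.001  0.    -1.   ] F [-3.9  1.5  0.4] grip 12.6 t 6.45 q [0.01 0.56 1.73 0.   0.86 1.91]
```

View pics/ins1.png

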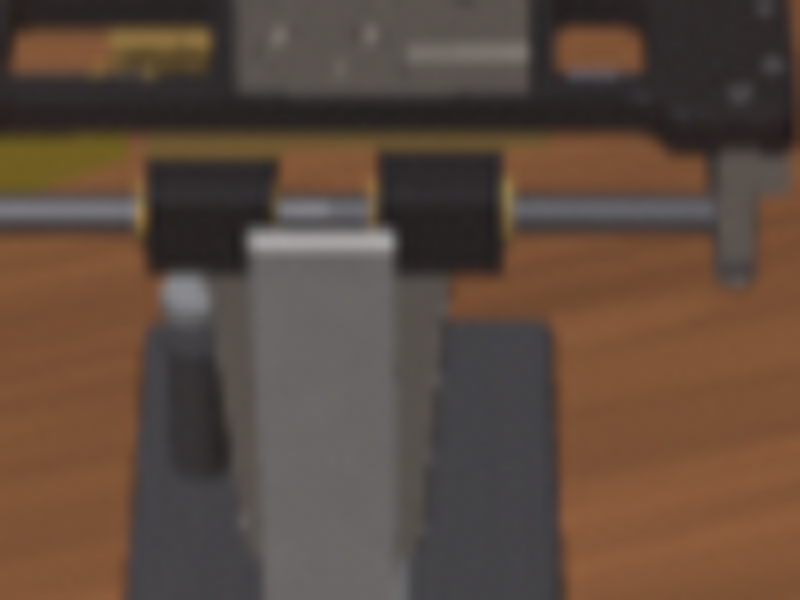

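Request:
{"fn": "move_arm", "kwargs": {"moves": [[1.9, -0.6, 0, 0, 1], [0, 0, -3, 0, 1], [0, 0, -3, 0, 1], [0, 0, -3, 0, 1], [0, 0, 0, 0, 1]]}}

```text
time: 6.95
position: [0.6367, 0.0066, 0.0466]
ee_rot: [3.1, -0.512, -0.001]
contact_force: [-3.2, 2.0, -1.6]
grip_width: 0.136
```

```bash
python3 -c "
from chk import *
tcp()"
```

```text
TCP stapler mm [-10.6   0.2  46.6] yaw -18.74 tilt [-0.001  0.    -1.   ] F [-3.2  2.  -1.6] grip 12.5 t 6.95 q [0.01 0.57 1.73 0.   0.84 1.91]
```

Request:
{"fn": "move_arm", "kwargs": {"moves": [[0, 0, -2, 0, 1], [0, 0, -1.3, 0, 1], [0, 0, 0, 0, 1], [0, 0, 0, 0, 1]]}}

```text
time: 7.35
position: [0.6369, 0.0064, 0.0438]
ee_rot: [3.1, -0.512, -0.001]
contact_force: [-3.6, 1.5, -1.5]
grip_width: 0.134
```

```bash
python3 -c "
from chk import *
tcp()"
```

```text
TCP stapler mm [-10.9   0.2  43.8] yaw -18.75 tilt [-0.  0. -1.] F [-3.6  1.5 -1.5] grip 12.4 t 7.35 q [0.01 0.58 1.73 0.   0.84 1.91]
```

Request:
{"fn": "move_arm", "kwargs": {"moves": [[0, 0, -0.8, 0, 1], [0, 0, 0, 0, 1], [-1.9, 0.6, 0, 0, 1], [-1.9, 0.6, 0, 0, 1], [0, 0, 0, 0, 1]]}}

```text
time: 7.85
position: [0.6335, 0.0076, 0.0434]
ee_rot: [-3.1, 0.512, -0.001]
contact_force: [-2.2, 0.9, 1.9]
grip_width: 0.136
```

```bash
python3 -c "
from chk import *
tcp()"
```

```text
TCP stapler mm [-7.2  0.2 43.4] yaw -18.74 tilt [ 0.001 -0.    -1.   ] F [-2.2  0.9  1.9] grip 12.5 t 7.85 q [ 0.01  0.57  1.74 -0.    0.83  1.91]
```

Request:
{"fn": "move_arm", "kwargs": {"moves": [[0, 0, 0, 0, 0.75], [0, 0, 0, 0, 0.75], [0, 0, 0, 0, 0.75], [0, 0, 10, 0, 0.75], [0, 0, 40, 0, 0.75], [0, 0, 40, 0, 0.75], [0, 0, 40, 0, 0.75], [0, 0, 40, 0, 0.75]]}}

```text
time: 8.65
position: [0.6333, 0.0076, 0.2156]
ee_rot: [-3.1, 0.512, -0.001]
contact_force: [1.6, -0.7, -0.4]
grip_width: 0.25
```

```bash
python3 - <<'E'
from chk import *
tcp()
a,d=snapshot('top'); b,e=snapshot('scene'); np.savez('rel.npz',tp=a,td=d,sp=b,sd=e)
out=np.zeros((600,800,3),np.uint8); out[:,:400]=cv2.resize(a[150:300,270:370],(400,600),interpolation=cv2.INTER_CUBIC); out[:,400:]=cv2.resize(b[190:340,275:375],(400,600),interpolation=cv2.INTER_CUBIC)
cv2.imwrite('pics/rel.png',out[...,::-1])
E
```

```text
TCP stapler mm [ -7.    0.3 215.6] yaw -18.75 tilt [ 0.001 -0.    -1.   ] F [ 1.6 -0.7 -0.4] grip 23.0 t 8.65 q [ 0.01  0.37  1.62 -0.    1.15  1.91]
```

View pics/rel.png

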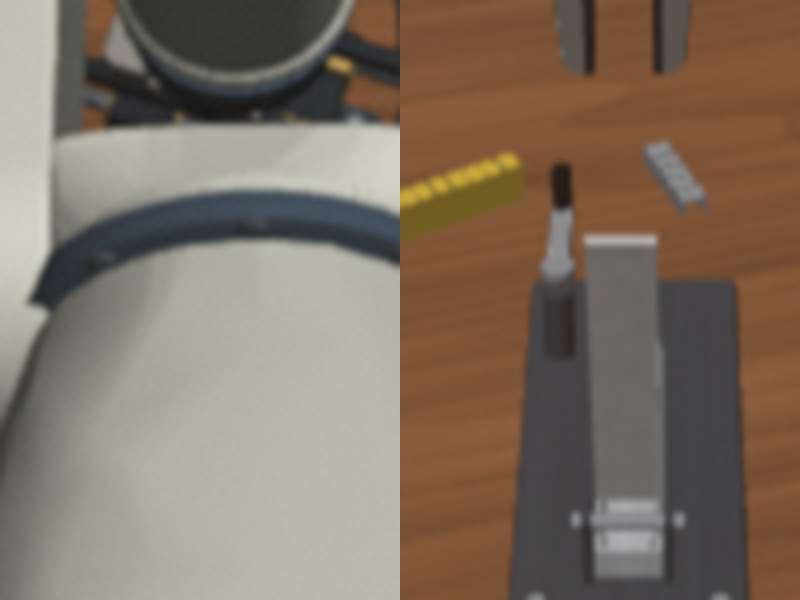

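Request:
{"fn": "move_arm", "kwargs": {"moves": [[0, -40, 10, 0, 1], [0, -45, 10, 0, 1], [0, -45, 10, 0, 1], [0, -45, 10, 0, 1], [0, -45, 0, 0, 1], [0, 0, 0, 0, 1]]}}

```text
time: 9.35
position: [0.6329, -0.2175, 0.2532]
ee_rot: [3.097, -0.518, 0.001]
contact_force: [0.3, 0.5, -1.2]
grip_width: 0.005
```

```bash
python3 - <<'E'
from chk import *
tcp()
a,d=snapshot('top'); np.savez('rel.npz',tp=a,td=d)
im=cv2.resize(a[160:280,280:380],None,fx=5,fy=5,interpolation=cv2.INTER_CUBIC)
for box in ([(-40,-6.5,46),(40,-6.5,46),(40,6.5,46),(-40,6.5,46)],):
    q=(proj('top',T(O,np.array(box)/1000)+[.0004,.0005,0])-[280,160]+.5)*5
    cv2.polylines(im,[q.round().astype(np.int32)],True,(255,0,0),1)
cv2.imwrite('pics/rel2.png',im[...,::-1])
W=grid('top',d,280,380,160,280); a=O[2]; dd=W-[O[0],O[1],0]
xs=dd[...,0]*np.cos(a)+dd[...,1]*np.sin(a); ys=-dd[...,0]*np.sin(a)+dd[...,1]*np.cos(a)
for x0 in range(-60,60,10):
    m=(abs(xs*1e3-x0-5)<5)&(abs(ys)<.004); print(x0,np.round(np.median(W[m][:,2])*1e3,1),m.sum())
E
```

```text
TCP stapler mm [-78.8 213.6 253.2] yaw -18.99 tilt [ 0.001 -0.002 -1.   ] F [ 0.3  0.5 -1.2] grip 0.5 t 9.35 q [-0.33  0.4   1.5  -0.    1.24  1.57]
-60 22.8 6
-50 46.0 17
-40 45.2 17
-30 45.3 22
-20 45.0 19
-10 44.0 20
0 44.6 20
10 44.7 20
20 44.9 18
30 44.3 26
40 28.0 28
50 21.6 16
```

View pics/rel2.png

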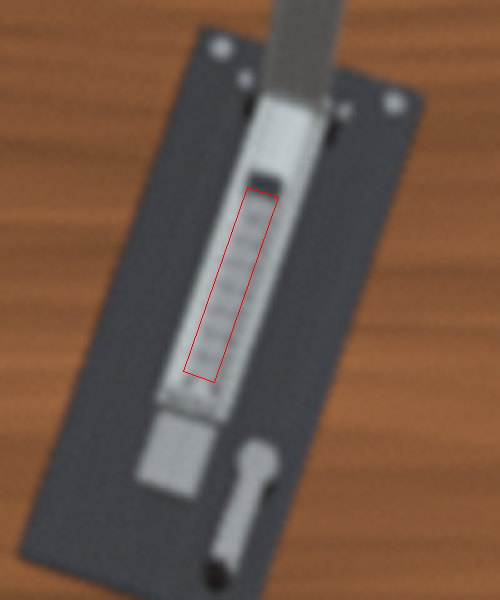

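The strip is seated level between follower and nose, with its top at about 45 mm all along. Next I go behind the cover.

Request:
{"fn": "move_arm", "kwargs": {"moves": [[28, 35.5, 0, 0.005, 1], [28, 35.5, 0, 0, 1], [28, 35.5, 0, 0, 1], [28, 35.5, 0, 0, 1], [28, 35.5, 0, 0, 1], [0, 0, 0, 0, 1], [0, 0, 0, 0, 1]]}}

```text
time: 10.1
position: [0.7729, -0.0325, 0.2521]
ee_rot: [3.101, -0.499, -0.003]
contact_force: [0.6, -0.2, -0.2]
grip_width: 0.002
```

```bash
python3 pic.py cov0 260 150 140
```

```text
TCP stapler mm [-152.2   -6.5  252.1] yaw -18.29 tilt [-0.002  0.    -1.   ] F [ 0.6 -0.2 -0.2] grip 0.2 t 10.1 q [-0.04  0.57  1.23 -0.    1.34  1.85]
```

View pics/cov0.png

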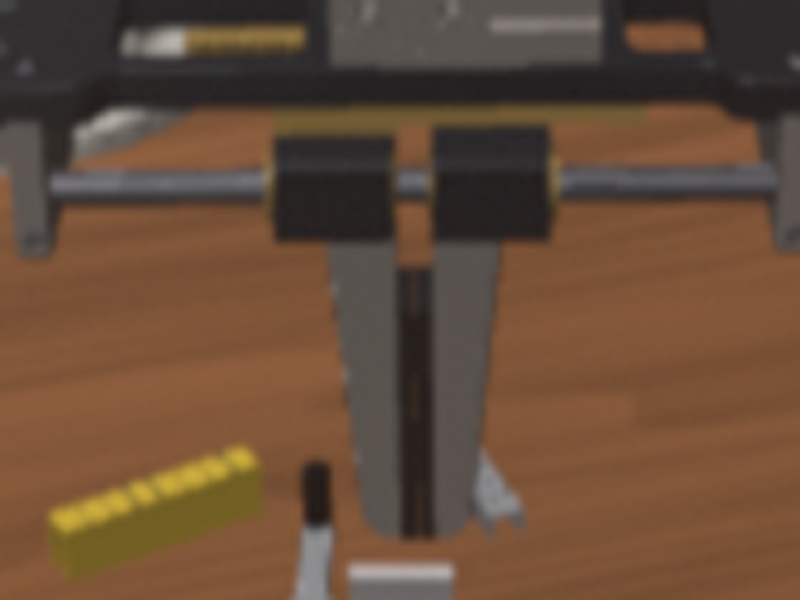

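Request:
{"fn": "move_arm", "kwargs": {"moves": [[0.7, -7.2, -30, -0.007, 1], [0, 0, -30, 0, 1], [0, 0, -14, 0, 1], [0, 0, 0, 0, 1], [0, 0, 0, 0, 1]]}}

```text
time: 10.65
position: [0.7742, -0.0425, 0.1803]
ee_rot: [-3.099, 0.516, -0.001]
contact_force: [0.9, -0.3, 0.9]
grip_width: 0.005
```

```bash
python3 -c "
from chk import *
tcp()"
```

```text
TCP stapler mm [-156.6    2.6  180.3] yaw -18.89 tilt [ 0.001 -0.    -1.   ] F [ 0.9 -0.3  0.9] grip 0.5 t 10.65 q [-0.06  0.62  1.3   0.    1.22  1.84]
```

Request:
{"fn": "move_arm", "kwargs": {"moves": [[-18, 8, 0, 0, 1], [-18, 6.1, 0, 0, 1], [-20.6, 7, 0.5, 0, 1], [-20.6, 7, 0.5, 0, 1], [0, 0, 0, 0, 1]]}}

```text
time: 11.15
position: [0.696, -0.0134, 0.1826]
ee_rot: [-3.099, 0.514, -0.003]
contact_force: [0.1, -0.4, -0.6]
grip_width: 0.002
```

```bash
python3 pic.py cov1 260 150 140
```

```text
TCP stapler mm [-73.1   0.  182.6] yaw -18.83 tilt [ 0.002  0.    -1.   ] F [ 0.1 -0.4 -0.6] grip 0.2 t 11.15 q [-0.02  0.5   1.5   0.    1.14  1.88]
```

View pics/cov1.png

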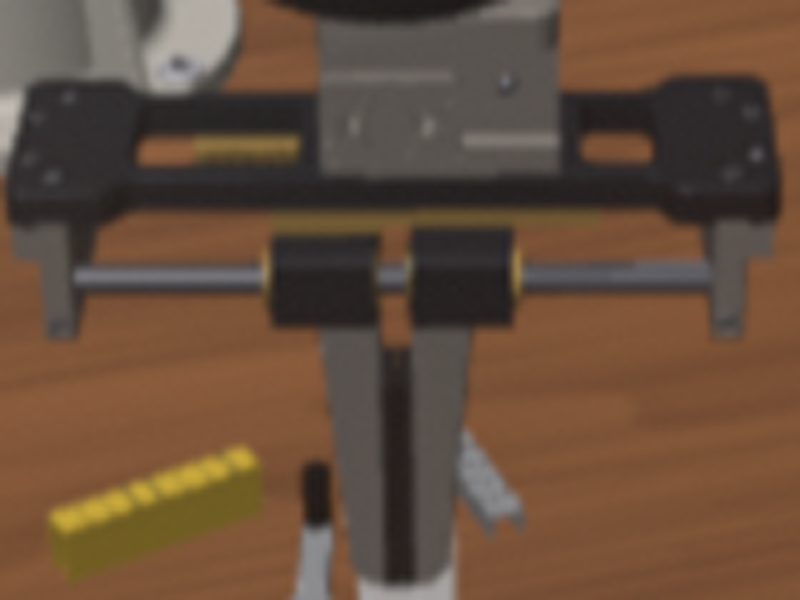

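Request:
{"fn": "move_arm", "kwargs": {"moves": [[-19.4, 6.6, -8, 0, 1], [-19.4, 6.6, -7, 0, 1], [-12.5, 4.2, -10, 0, 1], [-12.5, 4.2, -9.5, 0, 1], [-9.7, 3.3, -12.5, 0, 1], [-9.7, 3.3, -12.5, 0, 1], [0, 0, 0, 0, 1]]}}

```text
time: 11.9
position: [0.6133, 0.0142, 0.12]
ee_rot: [3.099, -0.515, -0.002]
contact_force: [-0.4, 0.6, -0.2]
grip_width: 0.0
```

```bash
python3 pic.py cov2 260 180 140
```

```text
TCP stapler mm [ 14.    0.4 120. ] yaw -18.85 tilt [-0.001 -0.    -1.   ] F [-0.4  0.6 -0.2] grip 0.0 t 11.9 q [0.02 0.45 1.74 0.   0.95 1.92]
```

View pics/cov2.png

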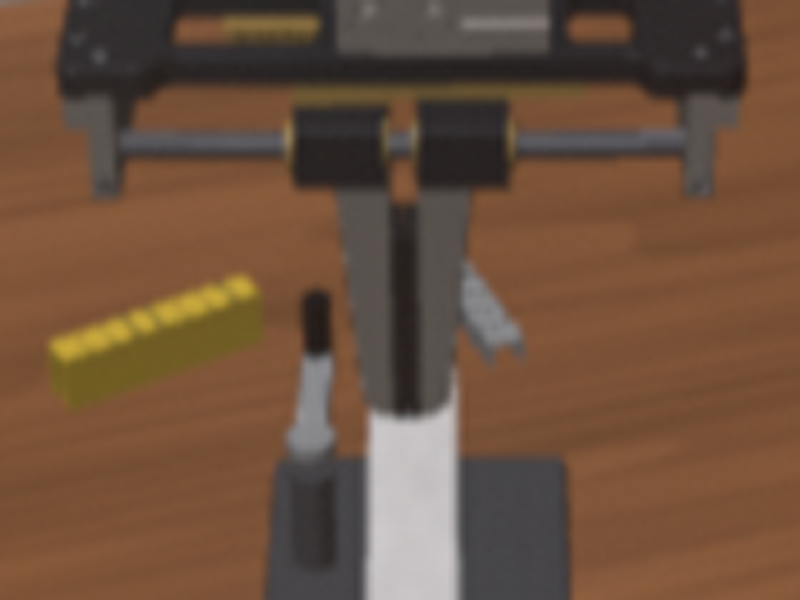

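Request:
{"fn": "move_arm", "kwargs": {"moves": [[-6.6, 2.2, -13, 0, 1], [-6.6, 2.2, -14, 0, 1], [-2, 0.7, -11, 0, 1], [-2, 0.7, -10, 0, 1], [-0.4, 0.1, -5, 0, 1], [0, 0, -4, 0, 1], [0, 0, 0, 0, 1]]}}

```text
time: 12.65
position: [0.5961, 0.0201, 0.0633]
ee_rot: [3.099, -0.515, -0.001]
contact_force: [-0.5, 0.3, -0.2]
grip_width: 0.007
```

```bash
python3 -c "
from chk import *
tcp()"
```

```text
TCP stapler mm [32.2  0.4 63.3] yaw -18.86 tilt [-0. -0. -1.] F [-0.5  0.3 -0.2] grip 0.6 t 12.65 q [ 0.03  0.5   1.81 -0.    0.83  1.93]
```

Request:
{"fn": "move_arm", "kwargs": {"moves": [[0, 0, -1.5, 0, 1], [0, 0, -1, 0, 1], [0, 0, 0, 0, 1]]}}

```text
time: 12.95
position: [0.5963, 0.0201, 0.0614]
ee_rot: [-3.099, 0.515, -0.001]
contact_force: [0.2, 0.7, -0.0]
grip_width: 0.005
```

```bash
python3 pic.py cov3 260 180 140
```

```text
TCP stapler mm [32.   0.3 61.4] yaw -18.86 tilt [ 0.001 -0.    -1.   ] F [ 0.2  0.7 -0. ] grip 0.5 t 12.95 q [ 0.03  0.5   1.82 -0.    0.82  1.93]
```

View pics/cov3.png

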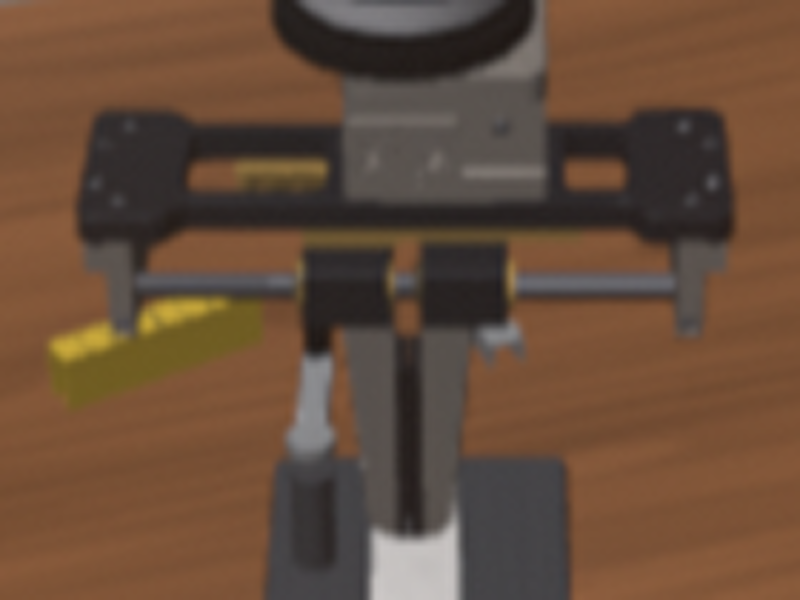

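Request:
{"fn": "move_arm", "kwargs": {"moves": [[0, 0, -1, 0, 1], [0, 0, 0, 0, 1], [0, 0, 0, 0, 1]]}}

```text
time: 13.3
position: [0.5963, 0.0201, 0.0612]
ee_rot: [-3.099, 0.515, -0.001]
contact_force: [-2.9, -0.7, 10.7]
grip_width: 0.008
```

Request:
{"fn": "move_arm", "kwargs": {"moves": [[0, 0, -1, 0, 1], [0, 0, 0, 0, 1], [0, 0, 0, 0, 1]]}}

```text
time: 13.6
position: [0.5964, 0.0201, 0.0611]
ee_rot: [-3.099, 0.515, -0.002]
contact_force: [-6.7, 0.2, 18.4]
grip_width: 0.004
```

Request:
{"fn": "move_arm", "kwargs": {"moves": [[0, 0, 30, 0, 1], [0, 0, 35, 0.14, 1], [-10, -3.5, 0, 0.14, 1], [-10, -3.5, 0, 0.14, 1], [-10, -3.5, 0, 0.14, 1], [-10, -3.5, 0, 0.14, 1], [-10, -3.5, 0, 0.14, 1], [-10, -3.5, 0, 0.14, 1]]}}

```text
time: 14.4
position: [0.5355, -0.001, 0.1242]
ee_rot: [-2.974, -1.013, -0.0]
contact_force: [0.1, 0.9, -0.7]
grip_width: 0.005
```

Request:
{"fn": "move_arm", "kwargs": {"moves": [[-10, -3.5, 0, 0.14, 1], [-10, -3.5, 0, 0.14, 1], [-10, -3, 0, 0.14, 1], [-8, -2, 0, 0.14, 1], [0, 0, 0, 0.03, 1], [0, 0, 0, 0, 1], [0, 0, 0, 0, 1]]}}

```text
time: 15.1
position: [0.4986, -0.0127, 0.1243]
ee_rot: [2.559, 1.822, 0.001]
contact_force: [0.4, -0.0, 0.1]
grip_width: 0.003
```

```bash
python3 pic.py cat0 260 180 140; python3 - <<'E'
from chk import *
for n in ('top','scene'):
    snapshot(n)
    for k in ('catch_knob','catch_pivot','cover_end'):
        for x in place_of(n,k)[:1]:
            c=np.array(x['location'])-[O[0],O[1],0]; a=O[2]
            print(n,k,round(x['score'],2),np.round(1e3*np.array([c[0]*np.cos(a)+c[1]*np.sin(a),-c[0]*np.sin(a)+c[1]*np.cos(a),c[2]]),1))
E
```

```text
TCP stapler mm [114.   62.7 124.3] yaw 70.92 tilt [ 0.001  0.    -1.   ] F [ 0.4 -0.   0.1] grip 0.3 t 15.1 q [-0.03  0.28  1.99  0.    0.87  0.3 ]
top cover_end 0.57 [ 211.2 -278.3    1. ]
scene catch_knob 0.59 [115.6  31.9  83. ]
scene catch_pivot 0.63 [67.6 33.5 59.8]
scene cover_end 0.73 [82.9  0.6 53.1]
```

View pics/cat0.png

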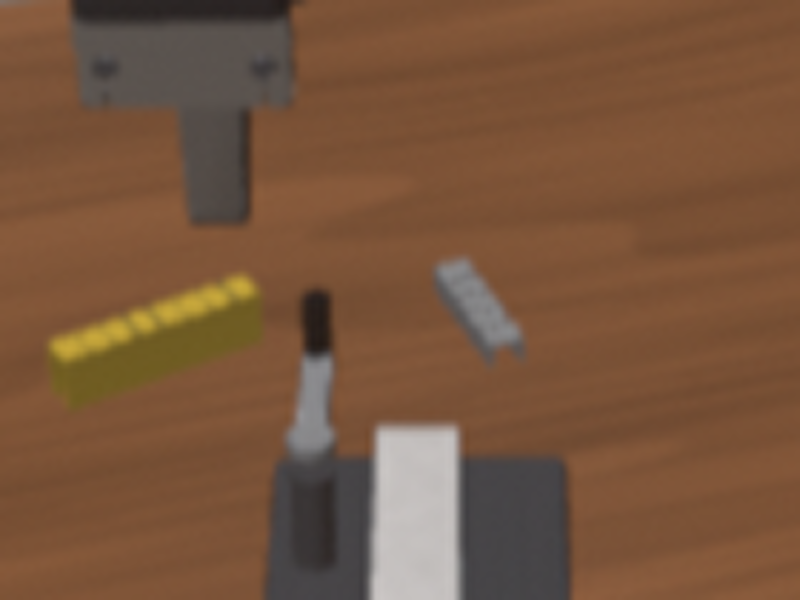

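```bash
python3 - <<'E'
from chk import *
cur=np.array([114.,62.7]); a=O[2]
for i in range(12):
    ph=1.57-.1428*i if i<11 else 0
    p=np.array([66+48*np.sin(ph)+15*np.cos(ph),34-48*np.cos(ph)+15*np.sin(ph)])
    d=p-cur; cur=p; print(round(ph,2),p.round(1),'world',np.round([d[0]*np.cos(a)-d[1]*np.sin(a),d[0]*np.sin(a)+d[1]*np.cos(a)],1))
E
```

```text
1.57 [114.  49.] world [ 4.4 13. ]
1.43 [115.7  42. ] world [0.7 7.1]
1.28 [116.3  34.8] world [1.7 7. ]
1.14 [115.9  27.7] world [2.7 6.7]
1.0 [114.5  20.6] world [3.6 6.2]
0.86 [112.1  13.9] world [4.4 5.6]
0.71 [108.7   7.5] world [5.2 4.9]
0.57 [104.5   1.7] world [5.8 4.2]
0.43 [99.6 -3.5] world [6.4 3.3]
0.28 [93.9 -7.9] world [6.8 2.3]
0.14 [ 87.6 -11.4] world [7.  1.4]
0 [ 81. -14.] world [7.1 0.3]
```

Request:
{"fn": "move_arm", "kwargs": {"moves": [[0, 0, -25, 0, 1], [0, 0, -25, 0, 1], [0, 0, 0, 0, 1], [0, 0, 0, 0, 1]]}}

```text
time: 15.95
position: [0.4978, -0.0129, 0.0742]
ee_rot: [-2.556, -1.826, 0.001]
contact_force: [-0.4, 0.1, -0.1]
grip_width: 0.003
```

Request:
{"fn": "move_arm", "kwargs": {"moves": [[2.5, 6.5, 0, 0, 1], [2.5, 6.5, 0, 0, 1], [0.7, 7.1, 0, -0.143, 1], [1.7, 7, 0, -0.143, 1], [2.7, 6.7, 0, -0.143, 1], [3.6, 6.2, 0, -0.143, 1], [0, 0, 0, 0, 1]]}}

```text
time: 16.65
position: [0.5128, 0.0282, 0.075]
ee_rot: [2.968, 1.029, 0.003]
contact_force: [-0.0, 0.5, -0.0]
grip_width: 0.005
```

```bash
python3 pic.py cat1 260 180 140
```

```text
TCP stapler mm [113.7  19.4  75. ] yaw 38.24 tilt [ 0.002  0.    -1.   ] F [-0.   0.5 -0. ] grip 0.4 t 16.65 q [0.05 0.38 1.99 0.   0.77 0.96]
```

View pics/cat1.png

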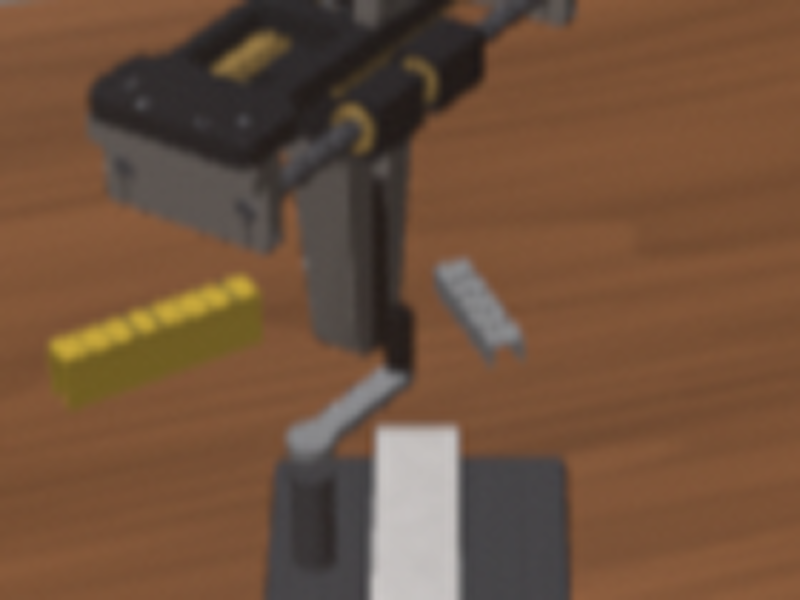

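Request:
{"fn": "move_arm", "kwargs": {"moves": [[4.4, 5.6, 0, -0.143, 1], [5.2, 4.9, 0, -0.143, 1], [5.8, 4.2, 0, -0.143, 1], [6.4, 3.3, 0, -0.143, 1], [6.8, 2.3, 0, -0.143, 1], [7, 1.4, 0, -0.143, 1], [0, 0, 0, 0, 1]]}}

```text
time: 17.4
position: [0.5481, 0.049, 0.0745]
ee_rot: [-3.128, 0.294, -0.002]
contact_force: [-0.7, 0.0, 0.5]
grip_width: 0.004
```

```bash
python3 pic.py cat2 260 180 140
```

```text
TCP stapler mm [ 86.9 -11.6  74.5] yaw -10.73 tilt [ 0.001  0.    -1.   ] F [-0.7  0.   0.5] grip 0.3 t 17.4 q [0.09 0.43 1.91 0.   0.8  1.84]
```

View pics/cat2.png

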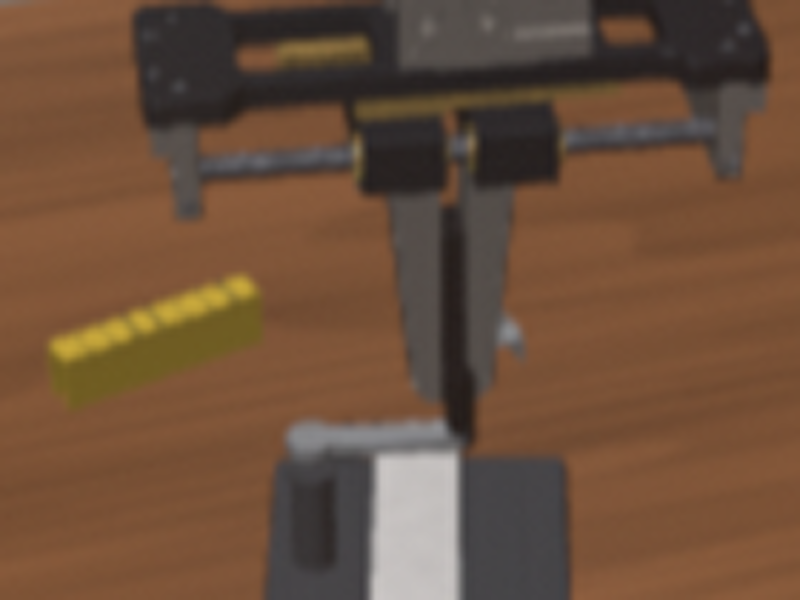

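Request:
{"fn": "move_arm", "kwargs": {"moves": [[3.2, 0.2, 0, -0.07, 1], [3.2, 0.2, 0, -0.07, 1], [0, 0, 0, 0, 1], [0, 0, 0, 0, 1]]}}

```text
time: 17.85
position: [0.5526, 0.0492, 0.0741]
ee_rot: [3.1, -0.506, -0.002]
contact_force: [-3.9, 1.8, 2.4]
grip_width: 0.005
```

Request:
{"fn": "move_arm", "kwargs": {"moves": [[1, -0.3, 0, 0, 1], [0, 0, 0, 0, 1], [0, 0, 0, 0, 1]]}}

```text
time: 18.15
position: [0.5529, 0.0491, 0.074]
ee_rot: [3.1, -0.509, -0.005]
contact_force: [-7.2, 2.2, 4.1]
grip_width: 0.002
```

```bash
python3 pic.py cat3 260 180 140
```

```text
TCP stapler mm [ 82.4 -13.3  74. ] yaw -18.66 tilt [-0.003  0.    -1.   ] F [-7.2  2.2  4.1] grip 0.2 t 18.15 q [0.09 0.43 1.9  0.   0.81 1.98]
```

View pics/cat3.png

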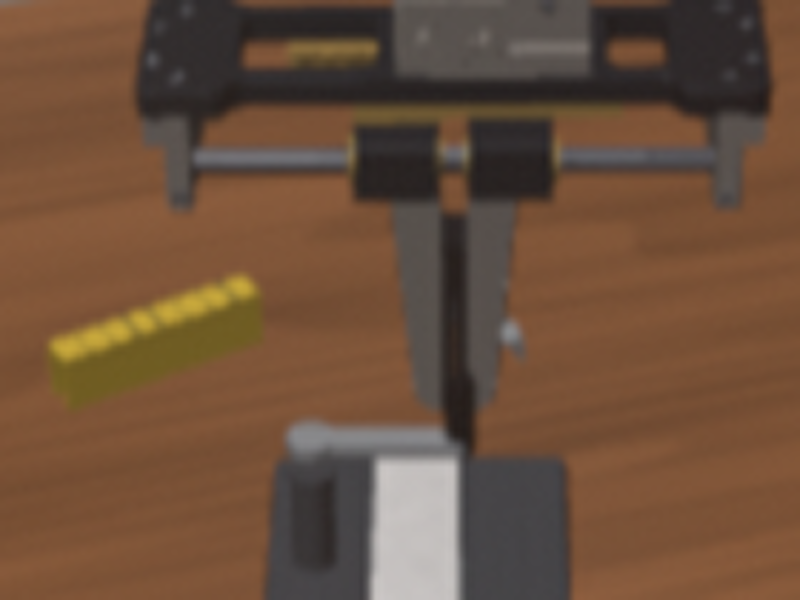

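The catch is at its stop: 7.5 N and no movement. I'll back off, rise and look.

Request:
{"fn": "move_arm", "kwargs": {"moves": [[-9.5, 3.2, 0, 0, 1], [-14, 5, 0, 0, 1], [0, 0, 40, 0, 1], [0, 0, 45, 0, 1], [-10, 45, 30, 0, 1], [-10, 48, 0, 0, 1], [-10, 48, 0, 0, 1], [-10, 48, 0, 0, 1]]}}

```text
time: 19.0
position: [0.4911, 0.2438, 0.187]
ee_rot: [-3.098, 0.513, -0.003]
contact_force: [0.5, -0.5, -0.0]
grip_width: 0.003
```

```bash
python3 - <<'E'
from chk import *
tcp()
a,d=snapshot('top'); b,e=snapshot('scene')
out=np.zeros((600,800,3),np.uint8); out[:,:400]=cv2.resize(a[160:310,270:370],(400,600),interpolation=cv2.INTER_CUBIC); out[:,400:]=cv2.resize(b[215:365,275:375],(400,600),interpolation=cv2.INTER_CUBIC)
cv2.imwrite('pics/end.png',out[...,::-1]); cv2.imwrite('pics/endtop.png',a[...,::-1])
for n in ('top','scene'):
    for k in ('catch_knob','catch_pivot','cover_end','short_strip','bowl','fob','clothespin'):
        for x in place_of(n,k)[:1]:
            c=np.array(x['location'])-[O[0],O[1],0]; t=O[2]
            print(n,k,round(x['score'],2),x['location'].round(3) if hasattr(x['location'],'round') else x['location'],np.round(1e3*np.array([c[0]*np.cos(t)+c[1]*np.sin(t),-c[0]*np.sin(t)+c[1]*np.cos(t),c[2]]),1))
E
```

```text
TCP stapler mm [ 203.4 -177.9  187. ] yaw -18.8 tilt [ 0.002  0.001 -1.   ] F [ 0.5 -0.5 -0. ] grip 0.3 t 19.0 q [ 0.46  0.27  1.84 -0.    1.03  2.36]
top catch_knob 0.74 [0.5703, 0.0416, 0.0827] [ 63.5 -11.8  82.7]
top catch_pivot 0.94 [0.5531, 0.0043, 0.0585] [67.9 29.1 58.5]
top cover_end 0.83 [0.5513, 0.036, 0.0552] [79.7 -0.4 55.2]
top short_strip 0.48 [0.4238, 0.1017, 0.0052] [221.6 -21.7   5.2]
top bowl 0.62 [0.5126, 0.3443, -0.0004] [ 215.2 -280.    -0.4]
top fob 0.68 [0.4403, -0.3394, -0.0021] [ 64.5 390.8  -2.1]
top clothespin 0.49 [0.6241, -0.3495, -0.0041] [-112.8  341.5   -4.1]
scene catch_knob 0.48 [0.5693, 0.0424, 0.079] [ 64.7 -12.2  79. ]
scene catch_pivot 0.73 [0.5481, 0.0005, 0.0627] [71.4 34.3 62.7]
scene cover_end 0.69 [0.5458, 0.0365, 0.0537] [85.1  0.9 53.7]
scene short_strip 0.65 [0.4217, 0.1026, 0.002] [223.8 -21.9   2. ]
scene bowl 0.93 [0.5166, 0.3444, -0.0004] [ 211.5 -281.4   -0.4]
scene fob 0.8 [0.4433, -0.3393, -0.0001] [ 6.170e+01  3.898e+02 -1.000e-01]
scene clothespin 0.76 [0.6219, -0.3568, -0.0001] [-1.131e+02  3.491e+02 -1.000e-01]
```

View pics/end.png

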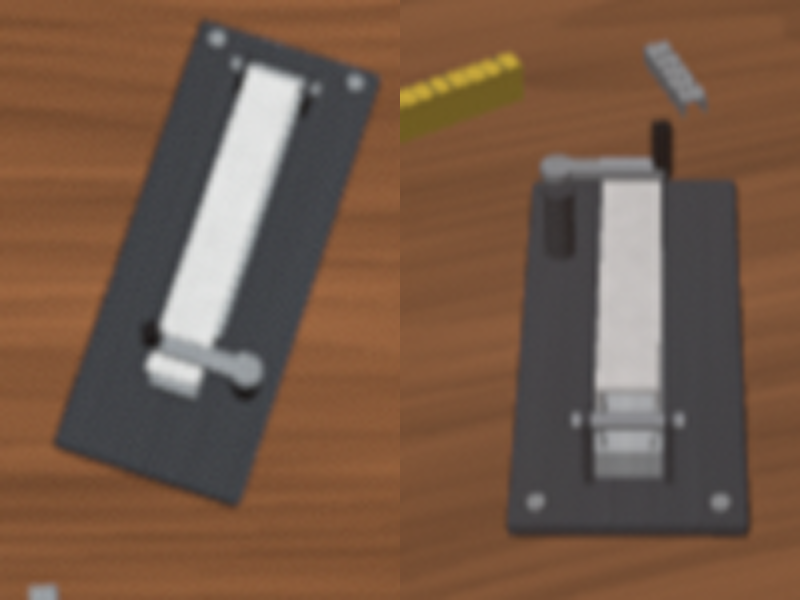

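View pics/endtop.png

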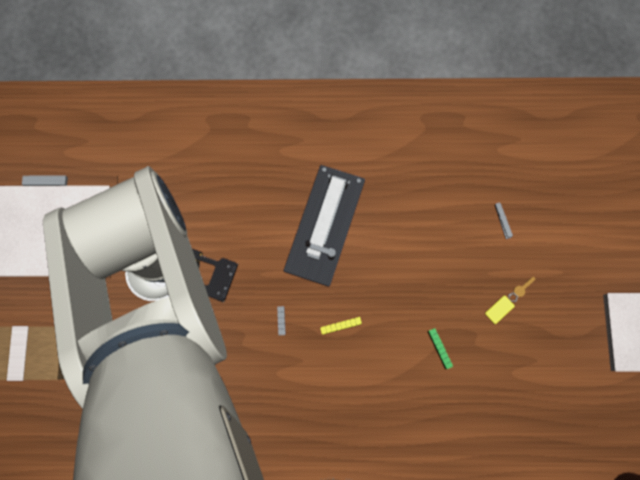

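```bash
python3 -c "
from cell import *
print(close_job())"
```

```text
the job is handed in; nothing more can be done
None
```

The stapler is loaded, its cover is closed and the catch is turned across it. I handed the job in at about 19.5 s; the hand-in gives no verdict.

- **Strip:** I took the long steel strip (about 80 × 13 mm, 22 mm high), pushed the follower back with it and lowered it level behind the nose. After release, the top view and depth showed it level, about 45 mm high all along (46 mm expected). It spanned −40 to +40 mm, between follower and nose. It can't be seen under the closed cover, so this is the last direct check of it.
- **Cover:** I swung it down until it stopped, at exactly the height of a fully closed arm, pressing with about 18 N.
- **Catch:** Only after that did I turn the catch. It stopped moving under about 7.5 N. The last pictures show the bar square across the arm.
- **Other things:** The pictures show the short strip, fob, clothespin and both look-alikes where they started. The bowl is partly hidden behind the arm in the last top view, and its detected position agrees in both cameras.

No check failed. The camera networks' estimates disagreed by up to about 5 mm (catch pivot and arm end), so I relied on contact heights, forces and the pictures. The robot was touching nothing when I handed in.

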